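Clamp a pine board in the cam-clamp jig

ROBOT

A 7-joint arm with a two-finger parallel gripper is mounted at the origin on the work surface. World frame = base frame: x ahead of the robot, y to its left, z up, the work surface at z = 0. Lengths are in m, angles in rad, forces in N, time in s.
With the tool pointing down it reaches from about 0.35 to 0.775 m from the base axis. Payload 3.1 kg.
Tool frame: the origin (TCP) lies between the finger pads; the fingertips stand arm.tips_ahead ahead of it and the grasp point (between the pads) lies 2 mm behind it (arm.tips_ahead is the distance from the TCP to the fingertips, in m); z points along the fingers, y is the line along which they close (so a half turn about z gives the same grasp; the last joint's range is limited). The gripper opens to 85 mm and grips with 20 to 120 N. Pads are 22 mm wide; open, the fingers measure 114 mm over their backs; the gripper's body (76 mm by 85 mm) begins 54 mm behind the grasp point. The pads swing forward as they close: fully open they stand 13 mm farther back than shut.
Start: joints at [1.069, 0.311, 0.014, 1.512, -0.004, 1.319, -0.027], TCP at [0.244, -0.493, 0.248] pointing down, gripper open.
Joint ranges: [-2.7, 2.7], [-0.3, 1.91], [-1.27, 1.3], [0.12, 2.57], [-1.44, 4.58], [0.2, 2.03], [-3.05, 3.05]. Speed limits (rad/s): [2.79, 2.79, 3.14, 3.14, 3.14, 3.14, 3.14].

INTERFACE

Orientations are given as a unit quaternion [w, x, y, z].
In Python, from bench import arm, viewer gives the robot as it stands.
- The arm moves only by the shell command python3 -m creep 'ROWS' [OPENING] [FORCE]. ROWS is JSON, a list that holds one entry, the list of rows, each a list of 4 numbers: the shift along the tool's x, y, z in mm, then the turn about the tool's z in rad. A call has 1 to 12 rows; each row shifts and turns the commanded pose from where the row before left it, along the tool's axes as they then stand; what a row does not reach is not made up. A row lasts 1/8 s, in which the tool goes at most 62.5 mm and 10.7 degrees, less where a joint would pass 70% of its speed; a pose out of reach is approached as far as the arm can. A call is refused whole if a number of a shift passes 62.5 or a number of a turn 0.188, either way. A call with a gripper value outside its range is refused whole. OPENING is the finger opening in mm, from 0 to 85.4, set as the call begins (- or left out, the last holds). The fingers move at their own pace and stop on an object; FORCE is the grip in N (left out, the last holds). Time passes only in rows, so rows that do not move let the fingers close. It gives the time, the measured TCP pose, the force, the opening and the grip force at its end, in the units of the state.
- arm.read_state(): the state, without advancing time (a new reading comes with each control period).
- viewer.camera(name): name is "scene" or "top" or "wrist"; returns (picture, depth): 480x640x3 uint8, blue, green, red; 480x640 float32, m along the optical axis (not along the pixel's ray), 0 where there is no reading.
- viewer.camera_params(name): a dict with "fx", "fy", "cx", "cy" (pixels), "cam_to_world" (4x4, takes a point from camera to world coordinates). Camera axes: x right, y up, looking along -z (the intrinsics and any distortion apply to the point x, -y, -z); pixel columns grow to the right and rows downward; lengths in m; the calibration is good to about 2 mm. A picture is of the moment at which its call begins: read the wrist's pose just before it. camera_params takes no time and is no camera call; for the wrist camera it gives the pose at the moment of the call.
- arm.close_job(): hands the job in; it is judged then, once.
The state is a dict: "time_s": time; "joints": joint angles; "qd": joint speeds; "joint_torque": joint torques, N m; "tool_pos": TCP position; "orientation": TCP orientation; "force": force on the tool from outside, world axes, zero at the start; "torque": the same for the moment, N m; "width": opening from 0.0 (shut) to 1.0 (fully open); "finger_force": force on a finger pad.
Only numpy, scipy, OpenCV 4.12 (cv2) and the standard library are available. Lean on these libraries where they do the work, as an engineer would, in place of code of your own. Each camera call takes 0.05 s, during which the arm holds its last target. There are 200 camera calls.

TASK

Get the pine board ready for working in the clamping jig: push it snugly into the corner, its end against the end stop and its long edge against the fence, then push both cam levers round until each cam holds the board tight. Everything is done by pushing: do not lift or tip the board, and leave the offcut, tape measure, glue bottle and screwdriver where they are.

Things in the scene. Friction and masses are not known exactly. Their poses are not given: they have to be found in the camera images.
- jig: Clamping jig, fixed: brown MDF plate 300 (x) x 460 (y) x 18 mm thick with 20 mm dog holes. Origin: centre of its underside, on the bench. z up, x away from the robot (within 0.3 rad), y to the left. Aluminium fence along its far side, end stop at its left end. The cam clamps stand on the near side of the board, pivots at jig x = -40, y = +96 (left) and -96 mm (right).
- fence_face (a point): Middle of the fence's clamping face, at the plate's top: jig x = 85, y = 0, z = 18 mm. The fence is an aluminium bar 440 mm long (jig y), 40 mm wide, 35 mm above the plate; the face looks to -x.
- stop_face (a point): On the end stop's face at the plate's top: jig x = 41, y = 140, z = 18 mm. The stop is an aluminium block 85 mm (jig x) by 30 mm, 30 mm above the plate; the face looks to -y.
- board: Loose pine board, 95 (x) x 280 (y) x 20 mm thick, about 0.27 kg, flat on the plate (underside 18 mm above the bench), nearly along the fence. Origin: centre of its underside; y along its length. It starts between fence and open cams, 4 to 7 mm off the fence, 20 to 50 mm short of the end stop. Home: origin at jig x = 37.5, y = 0 mm.
- left_lever (a joint): Angle q of the left cam lever about its vertical pivot, 0 (open) to 1.75 rad (hard stop), growing counterclockwise from above. The lever points along pi - 0.35 + q from jig x: from towards the robot round to the right. Starts at 0 to 0.3, turns easily (0.06 Nm), stays where left. With the board at the fence the cam meets it near 1.2, then tightens steadily, tight from 1.35; friction locks it.
- right_lever (a joint): The same for the right cam lever.
- left_pivot (a point): On the left lever's pivot axis, at mid-height of the lever, 48 mm above the bench.
- right_pivot (a point): The same on the right lever.
- left_tip (a point): End of the left lever, 110 mm from its pivot, at its mid-height. The lever is a black bar 16 mm wide with a round 24 mm end, 41 to 55 mm above the bench (23 to 37 mm over the plate), free space below it beyond the cam. A fingertip beside it near the tip pushes it: under 2 N when free; 8 to 12 N makes it tight.
- right_tip (a point): The same on the right lever.
- left_cam: Black eccentric disc under the left lever, turning with it: radius 25.3 mm, centre 12 mm off the pivot, 20 to 41 mm above the bench. Origin on the pivot axis at the plate's top. As the lever closes, the disc bears on the board's near long edge and drives it to the fence, dragging it a little towards the end stop; the pivot's rubber bush yields about 1 mm per 12 N.
- right_cam: The same under the right lever.
- offcut: Loose wooden offcut, 34 x 48 x 40 mm tall, on the plate's near left corner. Origin: centre of its underside. Leave it.
- tape: Loose tape measure, 70 x 36 x 56 mm tall, on the bench to the right of the plate. Origin: centre of its underside. Leave it.
- glue: Loose glue bottle, 68 mm across, 190 mm tall, on the bench to the left of the plate. Origin: centre of its underside. Leave it.
- screwdriver: Loose screwdriver lying on the bench between plate and robot, about 20 cm long. Leave it.

How it is judged:
By the outcome, as a careful person would: the job done as asked, in the order asked, and still so for the second after the job is handed in, with the robot touching nothing.
It also fails if it takes over 69 s, if anything falls off the work surface, if the arm or the gripper's body presses on something with over 40 N, if the wrist force passes 120 N, or if a joint passes its speed limit or range.

## Working session

There is one attempt and no reset: what is moved stays moved. The work goes in short steps, Python scripts to look and compute and a shell command to move; the robot and the scene stay as the last step left them, time stands still between calls to the robot, and variables do not carry over. Pictures are saved under pics/ and viewed, at most 10 in all, crops included, and the job is handed in when it is done.

```bash
mkdir -p pics; ls; python3 - <<'E'
from bench import arm, viewer
import cv2,numpy as np
np.set_printoptions(precision=4,suppress=True)
s=arm.read_state(); print(s, arm.tips_ahead)
for n in("top","scene"):
    im,d=viewer.camera(n); p=viewer.camera_params(n); print(n,p)
    cv2.imwrite(f"pics/{n}0.png",im); np.save(f"pics/{n}0.npy",d)
E
```

```text
pics
{'time_s': 0.0, 'joints': array([ 1.0693,  0.3117,  0.014 ,  1.5131, -0.0044,  1.3192, -0.0272]), 'qd': array([ 0.0001, -0.0014, -0.0016,  0.    ,  0.0005, -0.0003, -0.0005]), 'joint_torque': array([ -0.0002, -37.9913,   0.1459, -23.0594,   0.0125,   0.0136,
        -0.    ]), 'tool_pos': array([ 0.2438, -0.4922,  0.2472]), 'orientation': array([-0.0012,  0.9737,  0.2279, -0.0003]), 'force': array([-0.3807, -0.3718,  0.6526]), 'torque': array([ 0.0061, -0.0196, -0.0191]), 'finger_force': 0.0, 'width': 0.9971429738602411} 0.017
top {'fx': 433.0237429608591, 'fy': 433.0237429608591, 'cx': 319.88306791480073, 'cy': 229.70511266553632, 'cam_to_world': array([[-0.0225,  0.9881, -0.1519,  0.3925],
       [-0.9991, -0.0276, -0.0318,  0.0714],
       [-0.0356,  0.1511,  0.9879,  0.9904],
       [ 0.    ,  0.    ,  0.    ,  1.    ]])}
scene {'fx': 526.7637952522853, 'fy': 526.7637952522853, 'cx': 320.24134426772076, 'cy': 234.82521040660853, 'cam_to_world': array([[-0.5049, -0.7293,  0.4618,  1.1588],
       [ 0.8631, -0.4327,  0.2604,  0.405 ],
       [ 0.0099,  0.5301,  0.8479,  1.13  ],
       [ 0.    ,  0.    ,  0.    ,  1.    ]])}
```

View pics/top0.png

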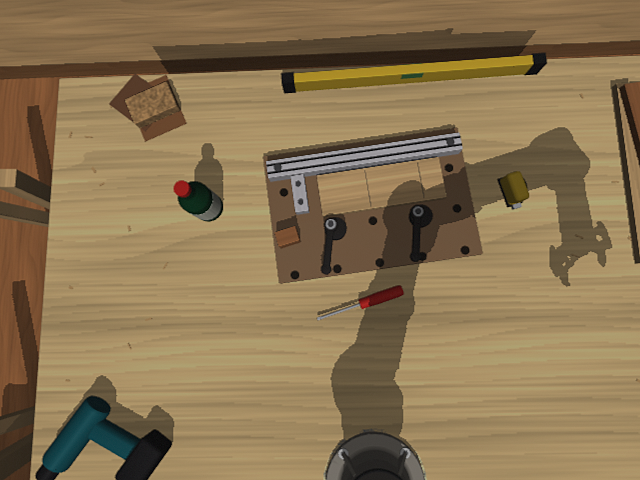

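View pics/scene0.png

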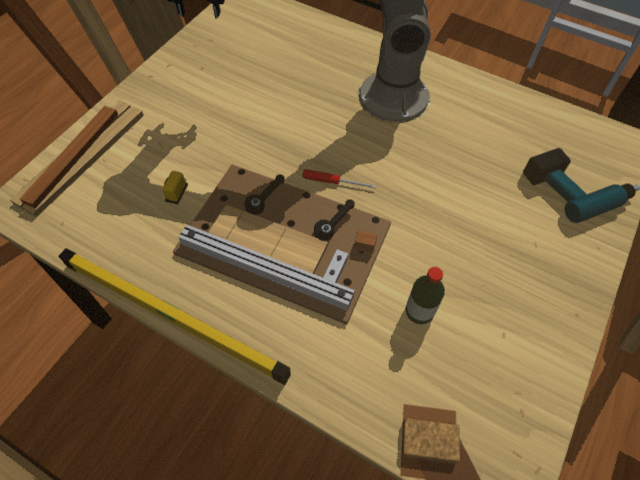

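Top view: plate corners are near (265,153), (456,127), (482,254) and (280,283). The pivots are at (335,226) and (420,213), the lever tips at (326,268) and (416,257), and the board's left end is at about x=317. The scene view agrees, so I'll measure both.

```bash
cat > h.py <<'E'
from bench import arm, viewer
import cv2,numpy as np
np.set_printoptions(precision=4,suppress=True)
def ray(p,u,v):
    M=p["cam_to_world"]; return M[:3,3], M[:3,:3]@np.array([(u-p["cx"])/p["fx"],-(v-p["cy"])/p["fy"],-1.])
def plane(p,u,v,z):
    o,d=ray(p,u,v); return o+d*(z-o[2])/d[2]
def depthpt(p,D,u,v):
    o,d=ray(p,u,v); return o+d*D[int(round(v)),int(round(u))]
def tri(p1,a,p2,b):
    o1,d1=ray(p1,*a);o2,d2=ray(p2,*b)
    k=np.linalg.lstsq(np.c_[d1,-d2],o2-o1,rcond=None)[0]
    A=o1+d1*k[0];B=o2+d2*k[1]; return (A+B)/2,np.linalg.norm(A-B)
def proj(p,X):
    M=p["cam_to_world"]; c=M[:3,:3].T@(np.asarray(X)-M[:3,3]); return np.array([p["cx"]+p["fx"]*c[0]/-c[2],p["cy"]-p["fy"]*c[1]/-c[2]])
E
python3 - <<'E'
from h import *
a=cv2.imread("pics/top0.png")[115:295,250:490]; b=cv2.imread("pics/scene0.png")[155:325,165:400]
cv2.imwrite("pics/c1.png",cv2.resize(a,None,fx=3.3,fy=3.3,interpolation=cv2.INTER_CUBIC))
t=viewer.camera_params("top");D=np.load("pics/top0.npy");s=viewer.camera_params("scene")
for n,u in dict(fl=(265,153),fr=(456,127),nr=(482,254),nl=(280,283),lp=(335,226),lt=(326,268),rp=(420,213),rt=(416,257),bd=(380,180),bench=(380,330),tape=(516,190),off=(288,235)).items(): print(n,depthpt(t,D,*u))
print(tri(t,(335,226),s,(325,229)),tri(t,(420,213),s,(255,203)),tri(t,(326,268),s,(349,205)),tri(t,(416,257),s,(279,181)))
w=viewer.camera_params("wrist");print(w, arm.read_state()["tool_pos"])
E
```

```text
fl [ 0.7344  0.2305 -0.0013]
fr [ 0.7752 -0.22    0.0186]
nr [ 0.4789 -0.2628  0.0003]
nl [0.4242 0.1959 0.0083]
lp [0.5439 0.0682 0.0536]
lt [0.4525 0.0901 0.0548]
rp [ 0.5669 -0.1176  0.0562]
rt [ 0.4711 -0.1034  0.057 ]
bd [ 0.6488 -0.0362  0.0373]
bench [ 0.3156 -0.0253  0.0024]
tape [ 0.6111 -0.3267  0.0591]
off [0.5263 0.1713 0.057 ]
(array([0.5453, 0.0699, 0.0401]), np.float64(0.0038705809554798708)) (array([ 0.5691, -0.1194,  0.0428]), np.float64(0.0017428759152652757)) (array([0.4535, 0.0897, 0.0441]), np.float64(0.0014231392096162553)) (array([ 0.4733, -0.1081,  0.0338]), np.float64(0.0008266604669462808))
{'fx': 380.71418297422485, 'fy': 380.71418297422485, 'cx': 329.3484202802408, 'cy': 241.88799043093124, 'cam_to_world': array([[ 0.444 ,  0.8562,  0.2642,  0.3101],
       [-0.896 ,  0.4251,  0.128 , -0.4586],
       [-0.0027, -0.2936,  0.9559,  0.3731],
       [ 0.    ,  0.    ,  0.    ,  1.    ]])} [ 0.2438 -0.4923  0.2473]
```

View pics/c1.png

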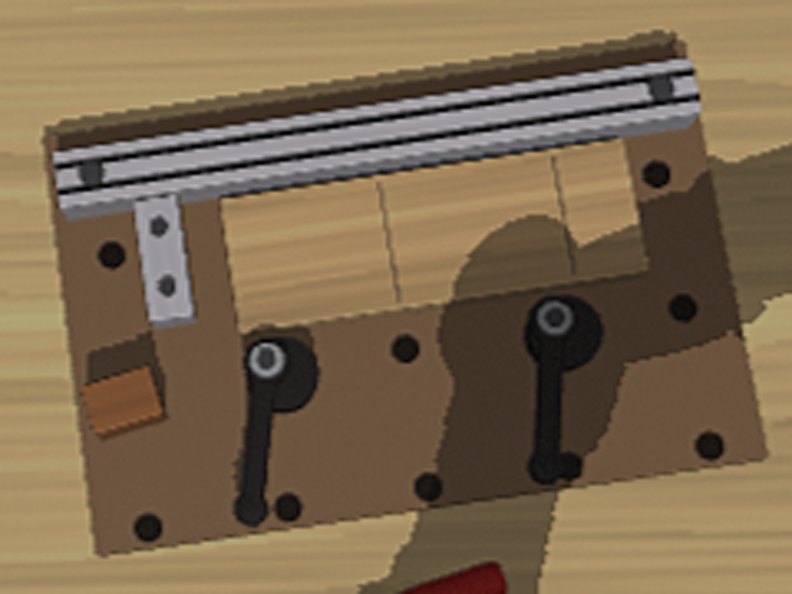

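The crop shows the bolt heads at (266,359) and (555,317). The board's near corners are at (240,333) and (648,270). I'll work out the jig frame and then move the wrist camera over it.

```bash
python3 - <<'E'
from h import *
t=viewer.camera_params("top")
f=lambda x,y,z: plane(t,250+x/3.3,115+y/3.3,z)[:2]
lp,rp=f(266,359,.058),f(555,317,.058)
d=(lp-rp); th=np.arctan2(-d[0],d[1]); print("piv",lp,rp,np.linalg.norm(d),th)
nl,nr=f(98,556,.018),f(768,458,.018);d=nl-nr;print("near edge",nl,nr,np.linalg.norm(d),np.arctan2(-d[0],d[1]))
R=np.array([[np.cos(th),-np.sin(th)],[np.sin(th),np.cos(th)]])
o1=(lp+rp)/2-R@[-.04,0]; o2=(nl+nr)/2-R@[-.15,0]; print(o1,o2)
J=lambda p:R.T@(p-o1)
for n,a in dict(bnl=(240,333,.038),bnr=(648,270,.038),bfr=(622,140,.038),stopNearR=(193,320,.048),lt=(250,508,.055),rt=(545,468,.055),fenceR=(700,112,.053),fenceL=(63,210,.053)).items(): print(n,J(f(*a))*1e3)
print("tape",J(np.array([.611,-.327])),"tcp",J(arm.read_state()["tool_pos"][:2]))
E
python3 -m creep '[[[30,-60,0,0.17],[30,-60,0,0.17],[30,-60,0,0],[30,-60,0,0],[30,-60,0,0],[30,-60,0,0],[20,-60,0,0],[0,-30,0,0],[0,0,0,0]]]' 0
```

```text
piv [0.5483 0.0777] [ 0.571  -0.1135] 0.19252721758974 0.11794311388435864
near edge [0.4229 0.1954] [ 0.4778 -0.2584] 0.4570642687578261 0.12048364077521147
[ 0.5994 -0.0132] [ 0.5993 -0.0139]
bnl [-16.4166 110.8679]
bnr [ -13.9774 -167.9292]
bfr [  78.3435 -167.1859]
stopNearR [ -4.8673 140.865 ]
lt [-135.6216  120.7367]
rt [-137.1999  -73.1409]
fenceR [  85.4393 -217.969 ]
fenceL [ 82.4524 217.822 ]
tape [-0.0254 -0.313 ] tcp [-0.4095 -0.4339]
time_s: 1.23
tool_pos: [0.3479, -0.0401, 0.2481]
orientation: [0.0, 0.998, 0.063, -0.0]
force: [-0.9, -1.0, 0.0]
width: 0.001
finger_force: 0.0
```

```bash
python3 -m creep '[[[60,20,0,0],[60,20,0,0],[60,20,0,0],[0,0,0,0]]]' && python3 - <<'E'
from h import *
p=viewer.camera_params("wrist"); im,d=viewer.camera("wrist"); cv2.imwrite("pics/w1.png",im)
import pickle; pickle.dump(p,open("pics/w1.pkl","wb"))
s=arm.read_state();print(s["tool_pos"],s["force"])
E
```

```text
time_s: 1.72
tool_pos: [0.5345, -0.0837, 0.244]
orientation: [-0.001, 0.998, 0.058, -0.002]
force: [-1.6, 0.7, -1.2]
width: 0.002
finger_force: 0.0
[ 0.5325 -0.0824  0.2453] [-0.4729  0.0552  1.4467]
```

View pics/w1.png

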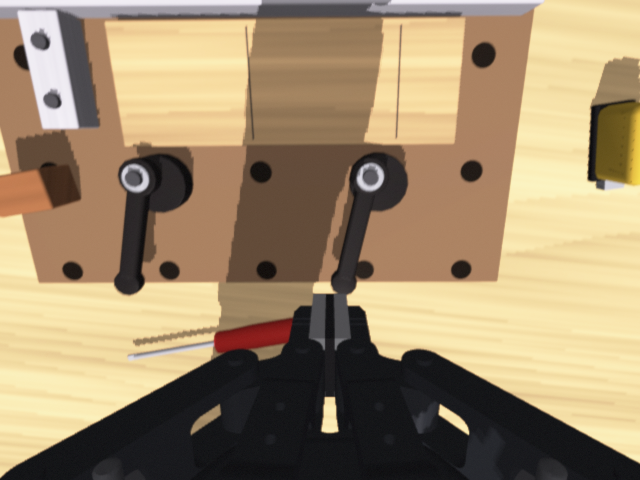

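The wrist view shows the bolts at (134,178) and (370,177), and the lever ends at (128,283) and (344,282). The board's near corners are at (122,145) and (456,143), and its far right corner at (465,17). I'll triangulate these with the top view.

```bash
python3 - <<'E'
from h import *
import pickle
w=pickle.load(open("pics/w1.pkl","rb"));t=viewer.camera_params("top")
th=.119;R=np.array([[np.cos(th),-np.sin(th)],[np.sin(th),np.cos(th)]]);o=np.array([.5994,-.0135])
J=lambda p:np.r_[R.T@(p[:2]-o),p[2]]*1e3
for n,a,b,z in [("lb",(134,178),(266,359),.058),("rb",(370,177),(555,317),.058),("nl",(122,145),(240,333),.038),("nr",(456,143),(648,270),.038),("fr",(465,17),(622,140),.038),("lt",(128,283),(250,508),.055),("rt",(344,282),(545,468),.055)]:
    X,e=tri(w,a,t,(250+b[0]/3.3,115+b[1]/3.3)); print(n,J(X),e*1e3,"wrist plane",J(plane(w,*a,z)))
print("tcp",J(arm.read_state()["tool_pos"]))
E
```

```text
lb [-40.17    96.776   61.4104] 0.6059869627032556 wrist plane [-40.3769  98.7028  58.    ]
rb [-40.1929 -94.3721  60.7578] 2.026202518858996 wrist plane [-40.1824 -93.7057  58.    ]
nl [-16.0758 111.6346  42.8668] 2.3852806731216063 wrist plane [-15.2657 114.8182  38.    ]
nr [ -14.4984 -166.9685   39.8451] 0.25775985342175883 wrist plane [ -14.6024 -167.4225   38.    ]
fr [  86.5699 -175.2064    8.0545] 0.9543404669675946 wrist plane [  79.3471 -165.3789   38.    ]
lt [-135.2822  121.2438   53.301 ] 0.19544307512247835 wrist plane [-134.4751  120.3279   55.    ]
rt [-136.7976  -73.7994   48.5608] 0.34853812429899267 wrist plane [-133.9536  -73.3953   55.    ]
tcp [-74.6476 -60.4835 245.332 ]
```

```bash
python3 -m creep '[[[27,37,0,0],[27,37,0,0],[27,37,0,0],[27,37,0,0],[0,0,50,0],[0,0,50,0],[0,0,50,0],[0,0,30,0],[0,0,10,0],[0,0,10,0],[0,0,0,0]]]' 0 && python3 - <<'E'
from h import *
th=.119;R=np.array([[np.cos(th),-np.sin(th)],[np.sin(th),np.cos(th)]]);o=np.array([.5994,-.0135])
p=arm.read_state();q=p["orientation"];print(R.T@(p["tool_pos"][:2]-o),p["tool_pos"],2*np.arctan2(q[2],q[1]))
E
```

```text
time_s: 3.15
tool_pos: [0.6571, -0.2144, 0.0492]
orientation: [0.0, 0.998, 0.06, 0.0]
force: [0.8, 0.5, 0.2]
width: 0.002
finger_force: 0.0
[ 0.0335 -0.2063] [ 0.6571 -0.2144  0.0492] 0.1197270874512065
```

```bash
cat > s.py <<'E'
from h import *
th=.119;R=np.array([[np.cos(th),-np.sin(th)],[np.sin(th),np.cos(th)]]);o=np.array([.5994,-.0135])
p=arm.read_state();q=p["orientation"];f=p["force"]
print("t",p["time_s"],"jig",1e3*(R.T@(p["tool_pos"][:2]-o)),"z",p["tool_pos"][2],"F",R.T@f[:2],f[2],"yaw-th",2*np.arctan2(q[2],q[1])-th)
E
python3 -m creep '[[[0,0,5,0],[0,-10,0,0],[0,-8,0,0],[0,-6,0,0],[0,-6,0,0],[0,-5,0,0],[0,-5,0,0],[0,-5,0,0],[0,0,0,0]]]' >/dev/null; python3 s.py
```

```text
t 4.275 jig [  33.509  -160.0532] z 0.0434409649685928 F [ 0.1536 -0.7726] 1.1011524848511929 yaw-th 0.001617737079278564
```

```bash
python3 -m creep '[[[0,-2,0,0],[0,-2,0,0],[0,-1,0,0],[0,0,0,0]]]' >/dev/null; python3 s.py;  python3 -m creep '[[[0,-1,0,0],[0,-1,0,0],[0,0,0,0]]]' >/dev/null; python3 s.py
```

```text
t 4.775 jig [  33.305  -156.0204] z 0.0433690527092923 F [-0.1242 -1.6725] 1.3559709034477512 yaw-th 0.0008433000778615696
t 5.15 jig [  33.3491 -153.8507] z 0.04335276568357496 F [-0.5879 -1.3117] 1.4833793819873238 yaw-th 0.0009939085515537766
```

```bash
for i in 1 2; do python3 -m creep '[[[0,-1,0,0],[0,-1,0,0],[0,0,0,0]]]' >/dev/null; python3 s.py; done
```

```text
t 5.525 jig [  33.3154 -152.3662] z 0.043369983935920696 F [ 0.029 -3.999] 1.6080524288437092 yaw-th 0.0006937697962841327
t 5.9 jig [  33.2926 -152.1812] z 0.04340567800784877 F [-0.2218 -5.4517] 1.2718904445445853 yaw-th -0.0003870783504839326
```

```bash
python3 -m creep '[[[0,-1,0,0],[0,-1,0,0],[0,0,0,0]]]' >/dev/null; python3 s.py; python3 -m creep '[[[0,10,0,0],[0,10,0,0],[0,0,-40,0],[0,0,-30,0],[-28,-57,0,0],[-27,-57,0,0],[-28,-57,0,0],[0,0,0,0]]]' >/dev/null; python3 s.py
```

```text
t 6.275 jig [  33.0963 -152.0629] z 0.04345383951629973 F [ 1.7975 -8.1158] -0.12327288448994556 yaw-th -0.0014663972880696041
t 7.275 jig [-51.8614   9.5304] z 0.1128445352305137 F [ 1.3399 -1.2964] 0.4657568775739776 yaw-th 0.013140070898599948
```

```bash
python3 -m creep '[[[0,10,40,0],[0,0,20,0],[0,0,10,0],[5,0,0,0],[5,0,0,0],[4,0,0,0],[3,0,0,0],[2,0,0,0],[2,0,0,0],[2,0,0,0],[0,0,0,0]]]' >/dev/null; python3 s.py; python3 -m creep '[[[2,0,0,0],[2,0,0,0],[0,0,0,0]]]' >/dev/null; python3 s.py
```

```text
t 8.65 jig [-25.5943  -9.3258] z 0.04327683528667969 F [ 0.36   -0.3173] 0.07959319915601813 yaw-th 0.0008672278626027929
t 9.025 jig [-22.4009  -9.7202] z 0.04298963388975406 F [-3.3918 -0.7168] 2.131801250822019 yaw-th 0.000592460414252316
```

```bash
for i in 1 2; do python3 -m creep '[[[1,0,0,0],[1,0,0,0],[0,0,0,0]]]' >/dev/null; python3 s.py; done;  python3 -m creep '[[[1,0,0,0],[0.5,0,0,0],[0,0,0,0]]]' >/dev/null; python3 s.py
```

```text
t 9.4 jig [-19.5577  -9.4581] z 0.04302369156129759 F [-1.3323 -1.0578] -0.7097195114257155 yaw-th 0.0007962299626701613
t 9.775 jig [-19.2859  -9.3119] z 0.04301189481588861 F [-5.2121 -1.8069] 3.055081624398273 yaw-th 0.0008354571802141331
t 10.15 jig [-19.2367  -9.3081] z 0.04300163597728662 F [-9.99   -0.5945] 5.933247690835215 yaw-th 0.0008030646885965054
```

```bash
python3 -m creep '[[[-15,0,0,0],[-30,10,-40,0],[-30,10,-50,0],[-30,10,-50,0],[0,0,-50,0],[0,0,0,0],[0,0,0,0]]]' >/dev/null; python3 s.py; python3 - <<'E'
from h import *
im,d=viewer.camera("wrist");cv2.imwrite("pics/w2.png",im)
a,d=viewer.camera("scene"); a=a[190:320,165:400]
cv2.imwrite("pics/s2.png",cv2.resize(a,None,fx=3.3,fy=3.3,interpolation=cv2.INTER_CUBIC))
E
```

```text
t 11.025 jig [-120.0793  -38.9869] z 0.23361330304788902 F [-0.2847 -0.3135] -0.3022657627839409 yaw-th 0.001900424703610168
```

View pics/w2.png

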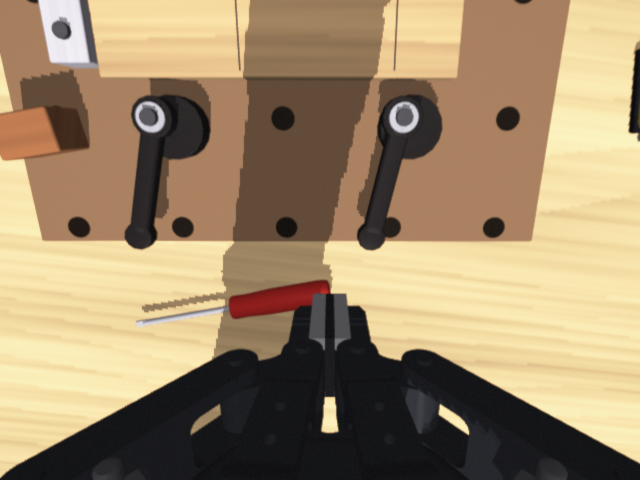

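The board's left end is at the stop face, about x=97. Next I'll close the right lever from its left side.

```bash
python3 -m creep '[[[0,0,60,0],[0,0,60,0],[0,0,50,0],[-6,10,14,0],[-6,9,0,0],[0,9,0,0],[0,9,0,0],[-1,7,0,0],[-1,7,0,0],[-1,7,0,0],[0,0,0,0]]]' >/dev/null; python3 s.py; python3 -m creep '[[[1,7,0,0],[1,7,0,0],[1,8,0,0],[2,7,0,0],[3,7,0,0],[3,7,0,0],[0,0,0,0]]]' >/dev/null; python3 s.py
```

```text
t 12.5 jig [-136.3468  -98.4076] z 0.04926633459513024 F [0.4265 0.7105] -0.5933880132609337 yaw-th -0.00029311037593932054
t 13.375 jig [-124.9489 -141.5894] z 0.04925209946155009 F [-0.5635  0.8537] -1.058536189020343 yaw-th -0.0004497610181341677
```

```bash
python3 -m creep '[[[4,6,0,0],[4,6,0,0],[3,4,0,0],[3,3,0,0],[0,0,0,0]]]' >/dev/null; python3 s.py; python3 -m creep '[[[3,3,0,0],[3,2,0,0],[3,2,0,0],[0,0,0,0]]]' >/dev/null; python3 s.py
```

```text
t 14.0 jig [-111.8378 -158.3465] z 0.048681128803448354 F [-2.3153  4.3826] -0.4724995721834582 yaw-th 0.00135900248987611
t 14.5 jig [-104.9038 -164.5978] z 0.048054926846337186 F [-5.9562  5.8232] 0.5299501322936309 yaw-th 0.0013043766943507673
```

```bash
python3 -m creep '[[[3,2,0,0],[3,3,0,0],[3,2,0,0],[0,0,0,0]]]' >/dev/null; python3 s.py; python3 -m creep '[[[2,2,0,0],[2,1,0,0],[0,0,0,0]]]' >/dev/null; python3 s.py
```

```text
t 15.0 jig [ -98.3247 -169.7652] z 0.04706767753710127 F [-8.5631  8.348 ] -0.022289273506185925 yaw-th 0.0016275182889372436
t 15.375 jig [ -94.6527 -172.2646] z 0.04694683550652243 F [-9.3106  7.6125] 1.3677645623807564 yaw-th 0.001973353107103365
```

```bash
python3 -m creep '[[[-15,-6,0,0],[-10,-4,0,0],[0,0,-55,0],[0,-50,0,0],[0,-52,0,0],[0,-52,0,0],[0,-52,0,0],[0,-52,0,0],[0,-52,0,0],[0,0,0,0],[0,0,0,0]]]' >/dev/null; python3 s.py
```

```text
t 16.75 jig [-113.2496  142.624 ] z 0.10479287996806995 F [-0.6515 -1.4549] -0.4811897582120343 yaw-th 0.0005632930743036946
```

```bash
python3 -m creep '[[[0,-10,0,0],[0,0,40,0],[0,0,15,0],[-6,9,0,0],[-6,9,0,0],[-6,9,0,0],[-1,9,0,0],[-1,7,0,0],[-1,7,0,0],[-1,7,0,0],[0,0,0,0]]]' >/dev/null; python3 s.py; python3 -m creep '[[[1,7,0,0],[1,7,0,0],[1,8,0,0],[2,7,0,0],[3,7,0,0],[3,7,0,0],[0,0,0,0]]]' >/dev/null; python3 s.py
```

```text
t 18.125 jig [-136.5313   95.6706] z 0.04914397949212335 F [1.4083 0.2202] -0.43194024507750317 yaw-th -0.0003624284545324097
t 19.0 jig [-125.1164   52.4758] z 0.049189886486210165 F [ 0.2008 -0.2236] 0.4780014965881773 yaw-th -0.000624941494570791
```

```bash
python3 -m creep '[[[4,6,0,0],[4,6,0,0],[3,4,0,0],[3,3,0,0],[3,3,0,0],[3,2,0,0],[3,2,0,0],[0,0,0,0]]]' >/dev/null; python3 s.py; python3 -m creep '[[[3,2,0,0],[3,3,0,0],[3,2,0,0],[2,2,0,0],[2,1,0,0],[0,0,0,0]]]' >/dev/null; python3 s.py
```

```text
t 20.0 jig [-105.7336   29.6514] z 0.047983263008101844 F [-5.629   5.2901] 0.14135874016737102 yaw-th 0.0020858764493489335
t 20.75 jig [-96.3031  22.3084] z 0.046844252490267954 F [-9.8895  8.4086] 1.0937382520662604 yaw-th 0.0035840173719241114
```

```bash
python3 -m creep '[[[-15,-6,0,0],[-10,-4,0,0],[0,0,-60,0],[-20,0,-60,0],[-20,0,-40,0],[0,0,-20,0],[0,0,0,0],[0,0,0,0]]]' >/dev/null; python3 s.py; python3 - <<'E'
from h import *
import pickle
p=viewer.camera_params("wrist");im,d=viewer.camera("wrist");cv2.imwrite("pics/w3.png",im);pickle.dump(p,open("pics/w3.pkl","wb"))
a,d=viewer.camera("top"); a=a[115:295,250:490]
cv2.imwrite("pics/t3.png",cv2.resize(a,None,fx=3.3,fy=3.3,interpolation=cv2.INTER_CUBIC))
a,d=viewer.camera("scene");a=a[190:320,165:400]
cv2.imwrite("pics/s3.png",cv2.resize(a,None,fx=3.3,fy=3.3,interpolation=cv2.INTER_CUBIC))
E
```

```text
t 21.75 jig [-154.3632   27.0471] z 0.2277485709355803 F [-0.5399 -0.3798] -0.1827139668194149 yaw-th 0.0002473556868195087
```

View pics/w3.png

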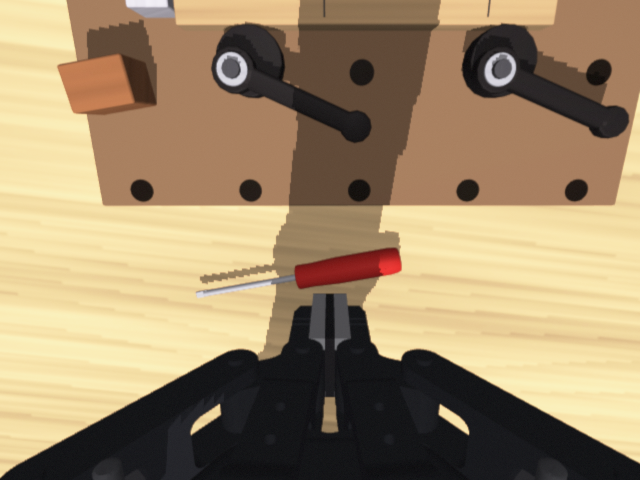

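View pics/s3.png

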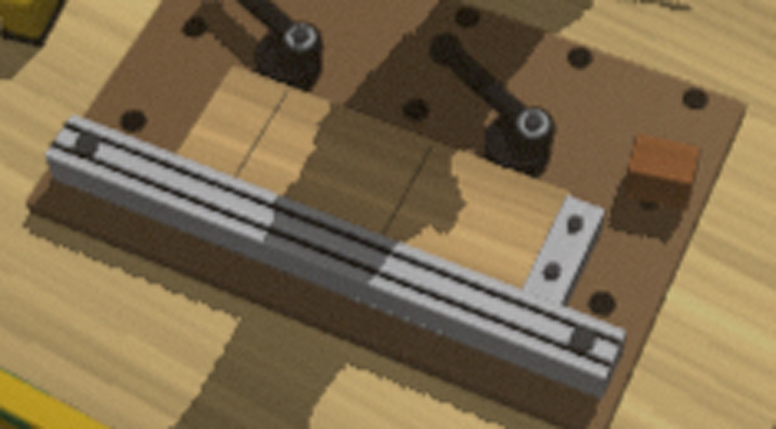

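The wrist view shows both levers round: left from (232,68) to (356,127), right from (501,68) to (608,122). In the scene view the board's end touches the stop near (560,195). I'll check with numbers and the top crop.

```bash
python3 - <<'E'
from h import *
import pickle
w=pickle.load(open("pics/w3.pkl","rb"))
th=.119;R=np.array([[np.cos(th),-np.sin(th)],[np.sin(th),np.cos(th)]]);o=np.array([.5994,-.0135])
J=lambda p:R.T@(p[:2]-o)*1e3
for a,b in [((232,68),(356,127)),((501,68),(608,122))]:
    P,T=J(plane(w,*a,.060)),J(plane(w,*b,.055)); print(P,T,"q",.35+np.arctan2(-(T-P)[1],-(T-P)[0]))
print("board near edge",[J(plane(w,*a,.038)) for a in((176,25),(555,23))])
E
```

```text
[-42.0842  96.8501] [-82.0157   8.0072] q 1.4983901113111027
[-42.014 -93.324] [ -78.363  -180.3143] q 1.5249959236854225
board near edge [array([-10.1502, 141.1374]), array([  -8.7406, -138.1291])]
```

View pics/t3.png

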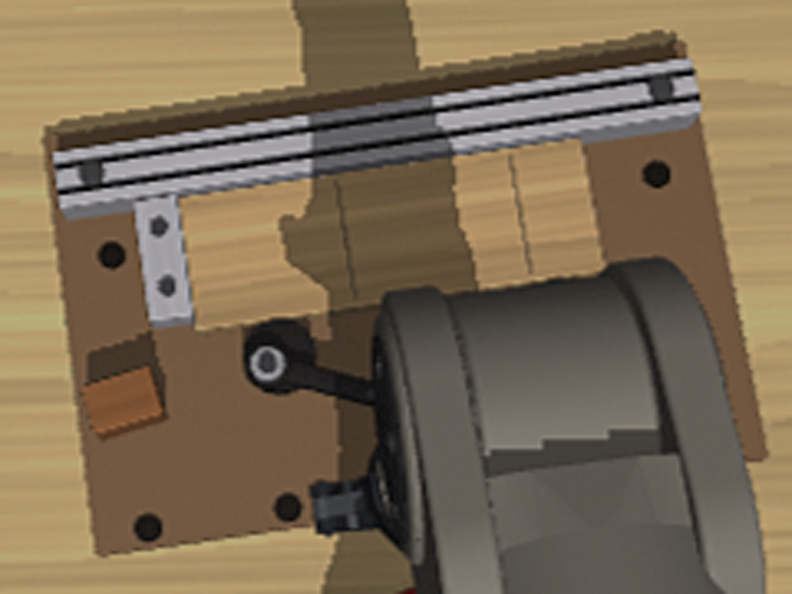

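The top crop shows the board meeting the stop at about x=188 and lying along the fence. Both levers measure about 1.5 rad, the offcut hasn't moved, and the arm is clear.

```bash
python3 -c "
from bench import arm; print(arm.close_job())"
```

```text
the job is handed in; nothing more can be done
None
```

The board is snug against the end stop and the fence, and both cam levers are closed to about 1.5 rad (tight from 1.35); I handed the job in at about 22 s with the arm clear, and the result of the judging was not shown.

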